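# Reset the tripped breaker and press start

### The job

The grey bench power box has tripped: one of its three small breaker buttons has popped out and stands taller than the other two. With shut fingertips press that one gently all the way in so that it stays in, then press the wide flat start button gently all the way in and let it come back up. Keep off the other two breakers and the mushroom-shaped stop, leave the tools on the bench where they lie, and withdraw without picking anything up.

Things in the scene. Friction and masses are not known exactly. Their poses are not given: they have to be found in the camera images.
- power_box: grey painted steel box fixed to the bench, 140 mm along its x, 170 mm along its y, 50 mm high; origin at the centre of its underside, z up. On its top are a row of three breakers on the far side (box x = +36 mm; y = -52, 0 and +52 mm; which one is where varies) and, on the near side (box x = -36 mm; y = -42 and +42 mm, either way round), the start button and the stop button. All button caps are black.
- tripped_top (a point): centre of the top face of the tripped breaker's button: a round black button 18 mm across in a steel collar (26 mm across, 5 mm high above the box). At the start it stands 11.5 to 13 mm above its collar (top about 68 mm above the bench); pressed in it stands 3 mm above the collar, level with the other two.
- tripped (a joint): travel of the tripped breaker's button in m: It slides straight down, reads 0 fully popped out and 0.010 fully in (it starts between 0 and 0.0015). It has no spring: it moves against a friction of about 2.5 N and stays where it is left.
- breaker_b: one of the two breakers that are already in: the same collar, with a black button that stands only 3 mm above it (58 mm above the bench); origin at the centre of the collar's foot on top of the box. It does not move.
- breaker_c: the other breaker that is already in, just like breaker_b.
- start_top (a point): centre of the top face of the start button: a wide flat black button 30 mm across in an aluminium collar (36 mm across, 6 mm high above the box); its top is 66 mm above the bench when released.
- start (a joint): travel of the start button in m: It slides straight down, reads 0 when released and 0.006 fully in. It springs back: it starts to move at about 0.7 N and takes about 5 N to press fully.
- stop_top (a point): centre of the top of the stop button: a black domed mushroom head 40 mm across on a narrower stem; its top is 82 mm above the bench.
- stop_base: collar of the stop button (36 mm across, 6 mm high) together with the mushroom head it carries; origin at the centre of the collar's foot on top of the box.
- tripped_base: collar of the tripped breaker together with the button it carries; origin at the centre of the collar's foot on top of the box.
- start_base: collar of the start button together with the button it carries; origin at the centre of the collar's foot on top of the box.
- stop (a joint): travel of the stop button in m: 0 released, 0.006 fully in; a spring like the start button's.
- pliers_1: loose combination pliers with blue grips lying on the bench to the right of the box, 158 mm along its x, 64 mm wide, 16 mm high; origin under its middle.
- spanner_1: loose steel spanner lying on the bench between the robot and the box, 166 mm along its x, 8 mm high; origin under its middle.
- tape_measure: loose yellow tape measure standing on the bench behind the box, 35 x 84 x 64 mm high; origin under its middle.
There are look-alikes about, which are no part of the job. Leave any turquoise look-alike of the tape_measure alone.

How it is judged:
By the outcome, as a careful person would: the job done as asked, in the order asked, and still so for the second after the job is handed in, with the robot touching nothing.
It also fails if it takes over 35 s, if anything falls off the work surface, if the arm or the gripper's body presses on something with over 40 N, if the wrist force passes 120 N, or if a joint passes its speed limit or range.

### The arm

A 6-joint arm with a two-finger parallel gripper is mounted at the origin on the work surface; the furniture and walls round the work are solid. World frame = base frame: x ahead of the robot, y to its left, z up, the work surface at z = 0. Lengths are in m, angles in rad, forces in N, time in s.
With the tool pointing down it reaches from about 0.3 to 0.775 m from the base axis. Payload 14.6 kg.
Tool frame: the origin (TCP) lies midway between the tips of the shut fingers; the grasp point (between the pads) lies 19 mm behind it; z points along the fingers, y is the line along which they close (so a half turn about z gives the same grasp; the last joint's range is limited). The gripper opens to 94 mm and grips with 3 to 60 N. Pads are 16 mm wide; open, the fingers measure 119 mm over their backs; the gripper's body (75 mm by 177 mm) begins 78 mm behind the grasp point.
Start: joints at [1.186, 0.3, 1.521, -0, 1.321, -0.067], TCP at [0.172, 0.522, 0.184] pointing down, gripper open.
Joint ranges: [-3.03, 3.03], [-0.79, 2.21], [0.23, 2.52], [-1.04, 4.18], [0, 3.07], [-2.55, 2.55]. Speed limits (rad/s): [2.22, 2.22, 2.57, 3.14, 3.14, 3.14].

### API

Orientations are given as [roll, pitch, yaw] about the fixed x, y, z axes, in that order (R = Rz(yaw) Ry(pitch) Rx(roll)).
In Python, from station import telemetry, optics, ctrl gives the robot as it stands.
- The arm moves only by the tool carry_out, never from a script. Its argument "plan" is a list that holds one entry, the list of rows, each a list of 7 numbers: the shift along the tool's x, y, z in mm, then the turn, a rotation vector about the tool's x, y, z in rad, then the finger opening in mm, from 0 to 94. A call has 1 to 20 rows; each row shifts and turns the commanded pose from where the row before left it, along the tool's axes as they then stand; what a row does not reach is not made up. A row lasts 1/12 s, in which the tool goes at most 41.7 mm and 7.16 degrees, less where a joint would pass 70% of its speed; a pose out of reach is approached as far as the arm can. A call with a gripper value outside its range is refused whole. The fingers move at their own pace and stop on an object; "squeeze" is the grip in N (left out, the last holds). Time passes only in rows, so rows that do not move let the fingers close. It gives the time, the measured TCP pose, the force, the opening and the grip force at its end, in the units of the state.
- telemetry.get_obs(): the state, without advancing time (a new reading comes with each control period).
- optics.camera(name): name is "scene" or "top" or "wrist"; returns a dict with "pixels" (400x640x3 uint8, red, green, blue), "intrinsics" (3x3 intrinsics, pixels), "origin" and "rotation" of the camera in the world. Camera axes: x right, y down, z forward; pixel columns grow to the right and rows downward; lengths in m; the calibration is good to about 2 mm. A picture is of the moment at which its call begins. There is no depth.
- ctrl.hand_in(): hands the job in; it is judged then, once.
The state is a dict: "time_s": time; "qpos": joint angles; "joint_vel": joint speeds; "tau": joint torques, N m; "ee_pos": TCP position; "eef_rot": TCP orientation; "force": force on the tool from outside, world axes, zero at the start; "moment": the same for the moment, N m; "grip_width": finger opening in m; "grip_force": force on a finger pad.
Only numpy, scipy, OpenCV 4.12 (cv2) and the standard library are available. Lean on these libraries where they do the work, as an engineer would, in place of code of your own. Each camera call takes 0.05 s, during which the arm holds its last target. There are 200 camera calls.

## Working session

There is one attempt and no reset: what is moved stays moved. The work goes in short steps, Python scripts to look and compute and a tool call to move; the robot and the scene stay as the last step left them, time stands still between calls to the robot, and variables do not carry over. Pictures are saved under pics/ and viewed, at most 10 in all, crops included, and the job is handed in when it is done.

Besides the shell and the picture viewer there is one more tool, called after ">>>" by a JSON object that holds its "fn" and its "kwargs". carry_out: Moves the arm, as the interface text tells. Its arguments: {"type":"object","properties":{"plan":{"type":"array","items":{"type":"array","items":{"type":"array","items":{"type":"number"}}}},"squeeze":{"type":"number"}},"required":["plan"]}

```bash
mkdir -p pics; cat > h.py <<'E'
import numpy as np, cv2
from station import telemetry, optics, ctrl
def snap(n,f):
    c=optics.camera(n); cv2.imwrite(f'pics/{f}.png',c['pixels'][:,:,::-1]); np.savez(f'pics/{f}.npz',**{k:np.array(c[k]) for k in('pixels','intrinsics','origin','rotation')}); return c
def ray(c,u,v,z):
    d=np.array(c['rotation'])@np.linalg.inv(c['intrinsics'])@[u,v,1]; o=np.array(c['origin']); return o+d*(z-o[2])/d[2]
def proj(c,p):
    q=np.array(c['intrinsics'])@np.array(c['rotation']).T@(np.array(p)-c['origin']); return q[:2]/q[2]
E
python3 - <<'E'
from h import *
for n in('top','scene'):
    c=snap(n,n+'1'); print(n,np.round(c['origin'],3),np.round(c['rotation'],2).tolist(),c['intrinsics'][0][0])
o=telemetry.get_obs();print(o['time_s'],o['ee_pos'],o['eef_rot'])
E
```

```text
top [ 0.437 -0.041  0.933] [-2.99, -0.02, -1.55] 400.4632294930878
scene [0.096 0.15  0.96 ] [-2.6, 0.02, -2.03] 495.90409865633615
0.1 [0.17176868 0.52224614 0.18368509] [-3.14066179e+00 -5.44339399e-05  2.82382566e+00]
```

View pics/top1.png

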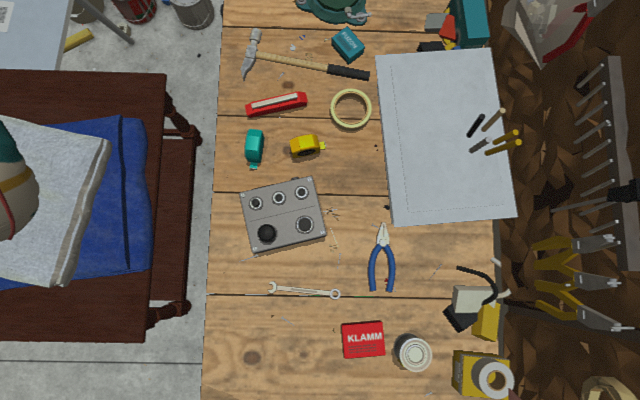

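View pics/scene1.png

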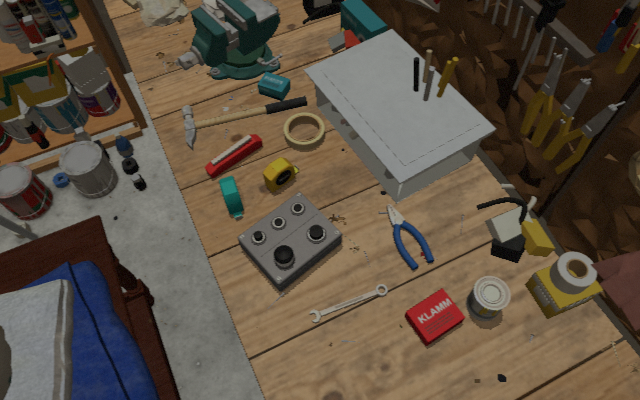

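The top view shows the grey box at about (284,215). The breakers are at (256,203), (279,198) and (302,192), the mushroom-shaped stop at (267,233), and the flat start button at (305,225). The three breakers look alike, so I'll take close crops from both views to find the tall one.

```bash
python3 - <<'E'
from h import *
a=cv2.imread('pics/top1.png')[170:260,230:340]; b=cv2.imread('pics/scene1.png')[185:295,230:350]
f=lambda i,s:cv2.resize(i,None,fx=s,fy=s,interpolation=cv2.INTER_CUBIC)
A=f(a,600/110/1.5);B=f(b,400/120); h=max(len(A),len(B))
P=lambda i:cv2.copyMakeBorder(i,0,h-len(i),0,0,0)
cv2.imwrite('pics/crop1.png',np.hstack([P(A),P(B)]))
for n,(x0,y0,x1,y1) in(('top',(235,170,335,262)),('scene',(232,188,348,294))):
    c=dict(np.load(f'pics/{n}1.npz')); g=cv2.cvtColor(c['pixels'],cv2.COLOR_RGB2GRAY)[y0:y1,x0:x1]
    k,l,s,ce=cv2.connectedComponentsWithStats((g<45).astype(np.uint8))
    for i in range(1,k):
        if s[i,4]>20:
            u,v=ce[i]+[x0,y0]; print(n,s[i].tolist(),round(u,1),round(v,1),[np.round(ray(c,u,v,z)[:2],4).tolist() for z in(.058,.068)])
E
```

```text
Traceback (most recent call last):
  File "h.py", line 6, in ray
    d=np.array(c['rotation'])@np.linalg.inv(c['intrinsics'])@[u,v,1]; o=np.array(c['origin']); return o+d*(z-o[2])/d[2]
                                                                                                                   ~^^^
IndexError: invalid index to scalar variable.
```

View pics/crop1.png

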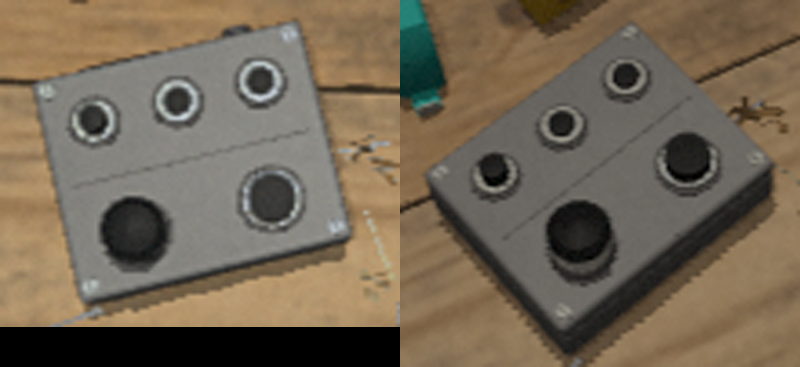

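The crop shows the left breaker standing tall. Its cap leans out of its collar in the scene view (crop 493,168), while the other two caps sit centred. The choice is therefore the breaker at top pixel (256,203), not (279,198) or (302,192). Start is the flat wide button at (305,225) and the dome at (267,233) is the stop. The camera rotation is given as roll, pitch, yaw, so I'll fix the helper.

```bash
cat > h.py <<'E'
import numpy as np, cv2
from scipy.spatial.transform import Rotation as Ro
from station import telemetry, optics, ctrl
def R(c):
    r=np.array(c['rotation']); return r if r.ndim==2 else Ro.from_euler('xyz',r).as_matrix()
def snap(n,f):
    c=optics.camera(n); cv2.imwrite(f'pics/{f}.png',c['pixels'][:,:,::-1]); np.savez(f'pics/{f}.npz',**{k:np.array(c[k]) for k in('pixels','intrinsics','origin','rotation')}); return c
def ray(c,u,v,z):
    d=R(c)@np.linalg.inv(c['intrinsics'])@[u,v,1]; o=np.array(c['origin']); return o+d*(z-o[2])/d[2]
def proj(c,p):
    q=np.array(c['intrinsics'])@R(c).T@(np.array(p)-c['origin']); return q[:2]/q[2]
E
python3 - <<'E'
from h import *
for n,(x0,y0,x1,y1) in(('top',(243,185,323,245)),('scene',(240,195,335,270))):
    c=dict(np.load(f'pics/{n}1.npz')); g=cv2.cvtColor(c['pixels'],cv2.COLOR_RGB2GRAY)[y0:y1,x0:x1]
    k,l,s,ce=cv2.connectedComponentsWithStats((g<60).astype(np.uint8))
    for i in range(1,k):
        if s[i,4]>15:
            u,v=ce[i]+[x0,y0]; print(n,s[i].tolist(),round(u,1),round(v,1),[np.round(ray(c,u,v,z)[:2],4).tolist() for z in(.058,.067,.08)])
o=telemetry.get_obs();M=Ro.from_euler('xyz',o['eef_rot']).as_matrix();print(o['ee_pos'],M.round(3).tolist())
E
```

```text
top [55, 4, 7, 7, 30] 301.0 191.8 [[0.5958, -0.0155], [0.5942, -0.0157], [0.5918, -0.0161]]
top [33, 10, 6, 6, 30] 278.4 197.4 [[0.5822, 0.0342], [0.5807, 0.0334], [0.5786, 0.0323]]
top [9, 14, 7, 8, 43] 255.2 202.6 [[0.5692, 0.0847], [0.5679, 0.0834], [0.5659, 0.0815]]
top [56, 33, 12, 13, 96] 304.2 224.4 [[0.5236, -0.0244], [0.5227, -0.0246], [0.5214, -0.0248]]
top [15, 39, 18, 19, 271] 266.6 233.2 [[0.5023, 0.0569], [0.5016, 0.0559], [0.5007, 0.0545]]
top [46, 52, 32, 8, 37] 305.1 240.5 [[0.4882, -0.0273], [0.4877, -0.0274], [0.4869, -0.0276]]
scene [0, 3, 4, 15, 34] 240.9 206.3 [[0.654, 0.0877], [0.6484, 0.0883], [0.6404, 0.0892]]
scene [79, 7, 16, 8, 19] 327.1 205.6 [[0.5737, -0.0759], [0.5689, -0.0736], [0.562, -0.0704]]
scene [54, 9, 8, 8, 45] 297.2 207.2 [[0.5984, -0.0178], [0.5934, -0.0162], [0.5862, -0.0138]]
scene [89, 19, 6, 7, 19] 332.2 217.8 [[0.5426, -0.0723], [0.5381, -0.0701], [0.5317, -0.0669]]
scene [35, 23, 7, 8, 44] 277.9 221.8 [[0.5846, 0.0325], [0.5798, 0.0337], [0.5727, 0.0354]]
scene [69, 30, 14, 15, 163] 315.8 231.8 [[0.5284, -0.0277], [0.5241, -0.0259], [0.5178, -0.0234]]
scene [13, 36, 10, 10, 70] 257.6 235.5 [[0.5741, 0.0822], [0.5694, 0.0829], [0.5625, 0.0838]]
scene [14, 43, 12, 7, 16] 259.4 242.2 [[0.5583, 0.0848], [0.5537, 0.0854], [0.547, 0.0863]]
scene [58, 45, 37, 30, 306] 318.4 256.7 [[0.4761, -0.0082], [0.4723, -0.0066], [0.4668, -0.0043]]
scene [0, 47, 25, 28, 125] 251.1 256.5 [[0.5365, 0.1116], [0.5321, 0.112], [0.5258, 0.1125]]
scene [34, 50, 21, 25, 364] 283.8 256.4 [[0.5076, 0.0531], [0.5035, 0.0541], [0.4975, 0.0555]]
[0.17176868 0.52224614 0.18368509] [[-0.95, 0.312, -0.0], [0.312, 0.95, -0.001], [0.0, -0.001, -1.0]]
```

Positions agree: breaker spacing is 51.8 mm, and start fits the box layout. Tripped is at about (0.570, 0.083) and start at about (0.524, -0.025). Next I'll move above the tripped breaker with the fingers shutting.

>>> {"fn": "carry_out", "kwargs": {"plan": [[[-25.75, -14.65, 0, 0, 0, 0, 0], [-25.75, -14.65, 0, 0, 0, 0, 0], [-25.75, -14.65, 0, 0, 0, 0, 0], [-25.75, -14.65, 0, 0, 0, 0, 0], [-25.75, -14.65, 0, 0, 0, 0, 0], [-25.75, -14.65, 0, 0, 0, 0, 0], [-25.75, -14.65, 0, 0, 0, 0, 0], [-25.75, -14.65, 0, 0, 0, 0, 0], [-25.75, -14.65, 0, 0, 0, 0, 0], [-25.75, -14.65, 0, 0, 0, 0, 0], [-25.75, -14.65, 0, 0, 0, 0, 0], [-25.75, -14.65, 0, 0, 0, 0, 0], [-25.75, -14.65, 0, 0, 0, 0, 0], [-25.75, -14.65, 0, 0, 0, 0, 0], [-25.75, -14.65, 0, 0, 0, 0, 0], [-25.75, -14.65, 0, 0, 0, 0, 0], [-25.75, -14.65, 0, 0, 0, 0, 0], [-25.75, -14.65, 0, 0, 0, 0, 0], [-25.75, -14.65, 0, 0, 0, 0, 0], [-25.75, -14.65, 0, 0, 0, 0, 0]]], "squeeze": 10}}

```text
time_s: 1.77
ee_pos: [0.5702, 0.0819, 0.1838]
eef_rot: [-3.141, -0.001, 2.824]
force: [-0.4, 0.3, -0.2]
grip_width: 0.0005
grip_force: 0.0
```

```bash
python3 - <<'E'
from h import *
c=snap('wrist','w1'); o=telemetry.get_obs();M=Ro.from_euler('xyz',o['eef_rot']).as_matrix();print(o['time_s'],o['ee_pos'],M.round(3).tolist(),o['force'],o['grip_width'])
for p in((.570,.0835,.067),(.5835,.0335,.058),(.524,-.025,.066),(.503,.055,.08)): print(proj(c,p).round(1))
E
```

```text
1.8167 [0.57256498 0.07847478 0.1834395 ] [[-0.949, 0.315, -0.0], [0.315, 0.949, -0.001], [-0.0, -0.001, -1.0]] [ 2.90360985 -3.35210736 -0.94695606] 0.0005602046715469099
[319.1 192.1]
[280.8 214.6]
[209.6 183. ]
[270.7 141.4]
```

View pics/w1.png

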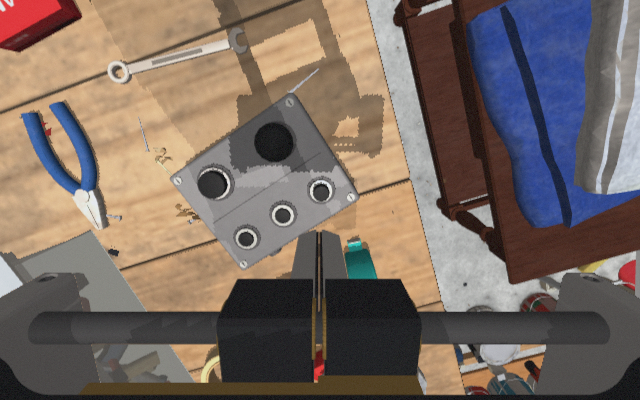

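The wrist view shows the tripped breaker at (321,190), with 319,192 predicted. Start is at (213,184), with 210,183 predicted. Both agree to about 3 mm, which is enough. I'll descend to about 82 mm.

>>> {"fn": "carry_out", "kwargs": {"plan": [[[0, 0, 0, 0, 0, 0, 0], [0, 0, 20, 0, 0, 0, 0], [0, 0, 20, 0, 0, 0, 0], [0, 0, 20, 0, 0, 0, 0], [0, 0, 20, 0, 0, 0, 0], [0, 0, 12, 0, 0, 0, 0], [0, 0, 6, 0, 0, 0, 0], [0, 0, 3, 0, 0, 0, 0], [0, 0, 0, 0, 0, 0, 0], [0, 0, 0, 0, 0, 0, 0], [0, 0, 0, 0, 0, 0, 0]]]}}

```text
time_s: 2.73
ee_pos: [0.57, 0.0833, 0.0842]
eef_rot: [3.141, 0.001, 2.824]
force: [0.3, 0.9, 0.8]
grip_width: 0.0008
grip_force: 0.0
```

```bash
python3 - <<'E'
from h import *
o=telemetry.get_obs();print(o['time_s'],o['ee_pos'],o['force'])
c=snap('scene','s2');d=snap('top','t2')
A=cv2.resize(c['pixels'][150:290,220:360,::-1],(400,400),interpolation=2);B=cv2.resize(d['pixels'][150:270,225:345,::-1],(400,400),interpolation=2)
cv2.imwrite('pics/crop2.png',np.hstack([A,B]))
# refine buttons in wrist frame w1 (arm may have been moving): relative offsets only
w=dict(np.load('pics/w1.npz'));g=cv2.cvtColor(w['pixels'],cv2.COLOR_RGB2GRAY)[120:260,190:340]
k,l,s,ce=cv2.connectedComponentsWithStats((g<50).astype(np.uint8))
for i in range(1,k):
    if s[i,4]>60:
        u,v=ce[i]+[190,120];print(s[i].tolist(),u.round(1),v.round(1),[ray(w,u,v,z)[:2].round(4).tolist() for z in(.058,.067)])
E
```

```text
2.7333 [0.56997352 0.08331959 0.08415625] [0.25511354 0.88642932 0.7593401 ]
[64, 2, 40, 40, 1203] 273.5 141.9 [[0.505, 0.0539], [0.5047, 0.0554]]
[8, 51, 29, 26, 211] 210.7 181.8 [[0.5239, -0.0267], [0.5231, -0.023]]
```

View pics/crop2.png

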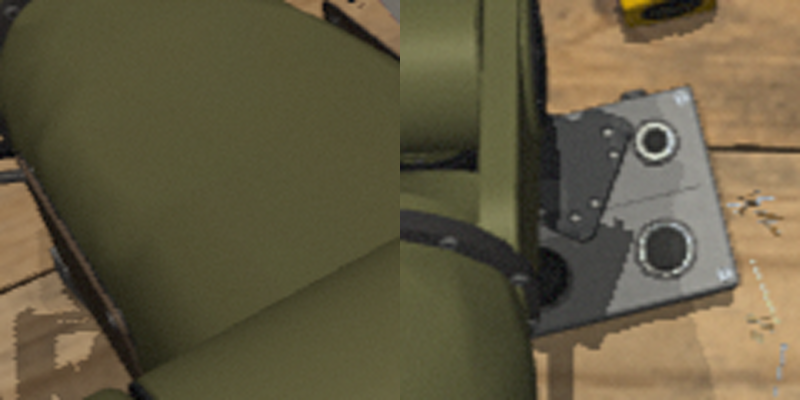

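The arm hides the button in both views, but the TCP is at the measured spot (0.570, 0.083). I'll press in small steps.

>>> {"fn": "carry_out", "kwargs": {"plan": [[[0, 0, 6, 0, 0, 0, 0], [0, 0, 5, 0, 0, 0, 0], [0, 0, 3, 0, 0, 0, 0], [0, 0, 2, 0, 0, 0, 0], [0, 0, 2, 0, 0, 0, 0], [0, 0, 2, 0, 0, 0, 0], [0, 0, 2, 0, 0, 0, 0], [0, 0, 1, 0, 0, 0, 0], [0, 0, 0, 0, 0, 0, 0], [0, 0, 0, 0, 0, 0, 0]]]}}

```text
time_s: 3.67
ee_pos: [0.5695, 0.0832, 0.0602]
eef_rot: [3.142, -0.0, 2.824]
force: [0.2, -0.7, -0.6]
grip_width: 0.0003
grip_force: 0.0
```

>>> {"fn": "carry_out", "kwargs": {"plan": [[[0, 0, 1, 0, 0, 0, 0], [0, 0, 0.5, 0, 0, 0, 0], [0, 0, 0.5, 0, 0, 0, 0], [0, 0, 0, 0, 0, 0, 0], [0, 0, 0, 0, 0, 0, 0]]]}}

```text
time_s: 4.08
ee_pos: [0.5695, 0.0832, 0.0581]
eef_rot: [-3.142, -0.0, 2.824]
force: [0.2, 0.2, -0.1]
grip_width: 0.0003
grip_force: 0.0
```

>>> {"fn": "carry_out", "kwargs": {"plan": [[[0, 0, 0.5, 0, 0, 0, 0], [0, 0, 0.5, 0, 0, 0, 0], [0, 0, 0, 0, 0, 0, 0]]]}}

```text
time_s: 4.33
ee_pos: [0.5695, 0.0832, 0.057]
eef_rot: [-3.142, -0.0, 2.824]
force: [0.1, -0.7, -0.5]
grip_width: 0.0008
grip_force: 0.0
```

>>> {"fn": "carry_out", "kwargs": {"plan": [[[0, 0, 0.5, 0, 0, 0, 0], [0, 0, 0.5, 0, 0, 0, 0], [0, 0, 0, 0, 0, 0, 0]]]}}

```text
time_s: 4.58
ee_pos: [0.5695, 0.0832, 0.056]
eef_rot: [-3.142, -0.0, 2.824]
force: [0.4, -0.5, 0.7]
grip_width: 0.0004
grip_force: 0.0
```

```bash
python3 - <<'E'
from h import *
o=telemetry.get_obs();print(o['ee_pos'],o['force'],o['moment'],o['tau'])
c=snap('wrist','w2')
cv2.imwrite('pics/crop3.png',cv2.resize(c['pixels'][100:300,180:440,::-1],(780,600),interpolation=2))
E
```

```text
[0.56947937 0.08320092 0.05602867] [ 0.36790915 -0.53350338  0.68429881] [ 0.02531876  0.02593096 -0.04365414] [ 8.54813197e-05 -5.97118914e+01 -3.12624764e+01  1.26081138e-02
  5.14940370e-02  6.53357415e-05]
```

View pics/crop3.png

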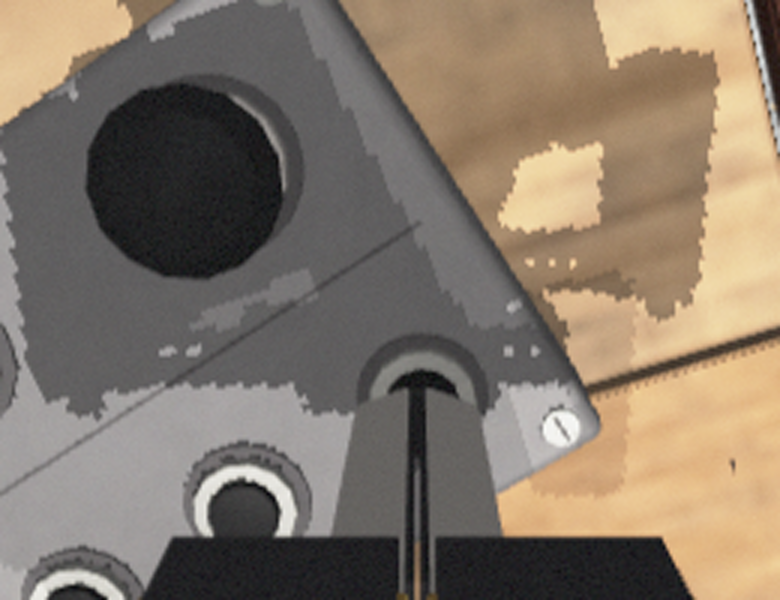

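The wrist crop shows the closed tips on the tripped breaker, near (420,380) in the crop and lined up with its centre. There's no end-stop force yet, so I'll continue gently.

>>> {"fn": "carry_out", "kwargs": {"plan": [[[0, 0, 0.5, 0, 0, 0, 0], [0, 0, 0.5, 0, 0, 0, 0], [0, 0, 0, 0, 0, 0, 0]]]}}

```text
time_s: 4.88
ee_pos: [0.5695, 0.0832, 0.055]
eef_rot: [-3.142, -0.0, 2.824]
force: [-0.1, 0.2, -0.4]
grip_width: 0.0003
grip_force: 0.0
```

```bash
python3 - <<'E'
from h import *
c=snap('wrist','w3');o=telemetry.get_obs();M=Ro.from_euler('xyz',o['eef_rot']).as_matrix();T=np.array(o['ee_pos'])
f=lambda p:((proj(c,p)-[180,100])*3).round(0).tolist()
for d in((0,0,0),(.008,0,0),(-.008,0,0),(0,.0125,0),(0,-.0125,0)): print(d,f(T+M@np.array(d)))
for z in(.055,.058,.068):print('btn',z,f((.570,.0835,z)))
print('c',f((.5835,.0335,.055)),'stop',f((.503,.055,.08)), 'cam', M.T@(np.array(c['origin'])-T))
cv2.imwrite('pics/crop4.png',cv2.resize(c['pixels'][190:270,270:370,::-1],(750,600),interpolation=2))
E
```

```text
(0, 0, 0) [412.0, 396.0]
(0.008, 0, 0) [412.0, 364.0]
(-0.008, 0, 0) [412.0, 428.0]
(0, 0.0125, 0) [465.0, 396.0]
(0, -0.0125, 0) [359.0, 396.0]
btn 0.055 [414.0, 398.0]
btn 0.058 [414.0, 402.0]
btn 0.068 [414.0, 419.0]
c [237.0, 507.0] stop [166.0, 180.0] cam [ 0.07824275  0.00069046 -0.20150165]
```

View pics/crop4.png

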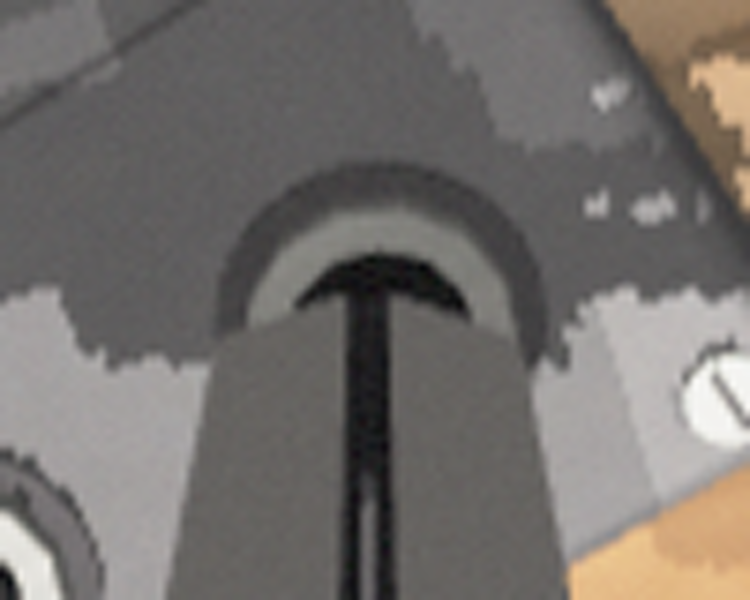

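The button's edge now appears at the pressed-in height: the sliver matches z≈58 mm relative to its collar. The end stop still hasn't been felt, so I'll continue in half-millimetre steps.

>>> {"fn": "carry_out", "kwargs": {"plan": [[[0, 0, 0.5, 0, 0, 0, 0], [0, 0, 0.5, 0, 0, 0, 0], [0, 0, 0, 0, 0, 0, 0]]]}}

```text
time_s: 5.18
ee_pos: [0.5695, 0.0832, 0.054]
eef_rot: [-3.142, -0.0, 2.824]
force: [-0.2, 0.2, -0.8]
grip_width: 0.0003
grip_force: 0.0
```

>>> {"fn": "carry_out", "kwargs": {"plan": [[[0, 0, 0.5, 0, 0, 0, 0], [0, 0, 0.5, 0, 0, 0, 0], [0, 0, 0, 0, 0, 0, 0]]]}}

```text
time_s: 5.43
ee_pos: [0.5695, 0.0832, 0.053]
eef_rot: [-3.142, -0.0, 2.824]
force: [-1.3, 0.0, -0.5]
grip_width: 0.0005
grip_force: 0.0
```

>>> {"fn": "carry_out", "kwargs": {"plan": [[[0, 0, 0.5, 0, 0, 0, 0], [0, 0, 0.5, 0, 0, 0, 0]]]}}

```text
time_s: 5.6
ee_pos: [0.5695, 0.0832, 0.0521]
eef_rot: [3.142, 0.0, 2.824]
force: [-0.1, 0.4, 0.1]
grip_width: 0.0004
grip_force: 0.0
```

```bash
python3 - <<'E'
from h import *
c=snap('wrist','w4');o=telemetry.get_obs();print(o['ee_pos'],o['force'],o['moment'])
a=np.load('pics/w2.npz')['pixels'][190:270,270:370,::-1];b=c['pixels'][190:270,270:370,::-1]
cv2.imwrite('pics/crop5.png',cv2.resize(np.hstack([a,b]),(800,320),interpolation=2))
E
```

```text
[0.56948311 0.08322349 0.05203497] [ 0.07273574  0.18865652 -0.48054766] [0.00418836 0.00941403 0.00720606]
```

View pics/crop5.png

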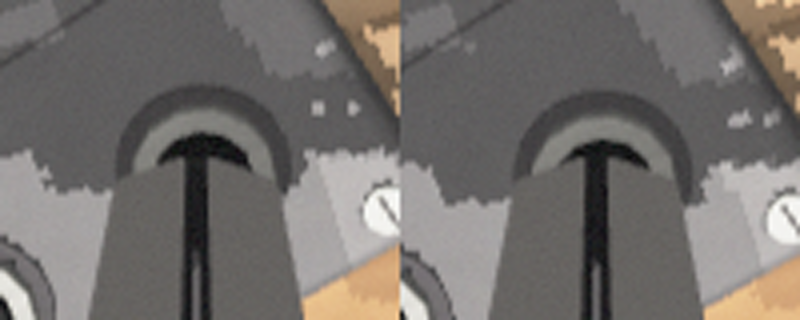

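Left to right, the crop shows the tip still nearing the collar while the force stays at zero. I'll compare column profiles of the collar and cap edges numerically across the wrist frames.

```bash
python3 - <<'E'
from h import *
for n in('w2','w3','w4'):
    g=cv2.cvtColor(np.load(f'pics/{n}.npz')['pixels'],cv2.COLOR_RGB2GRAY)
    print(n,'col 317-318 / 321-323 / 326-28');
    for a,b in((312,315),(321,324)): print(np.arange(208,240).tolist()[0],g[208:240,a:b].mean(1).round(0).astype(int).tolist())
w=np.load('pics/w1.npz')['pixels'];g=cv2.cvtColor(w,cv2.COLOR_RGB2GRAY)
for x,y in((321,190),(283,215),(246,238)):print('w1',x,y,g[y-18:y+18,x-1:x+2].mean(1).astype(int).tolist())
E
```

```text
w2 col 317-318 / 321-323 / 326-28
208 [95, 95, 96, 90, 76, 64, 67, 67, 67, 74, 95, 116, 131, 135, 134, 130, 118, 70, 37, 24, 25, 53, 86, 98, 99, 100, 99, 97, 99, 98, 99, 100]
208 [93, 92, 89, 75, 63, 64, 65, 70, 81, 106, 125, 127, 130, 130, 117, 74, 19, 24, 25, 26, 23, 58, 80, 81, 82, 79, 79, 81, 77, 73, 73, 73]
w3 col 317-318 / 321-323 / 326-28
208 [94, 96, 96, 93, 84, 68, 67, 67, 66, 71, 87, 106, 124, 135, 132, 134, 125, 100, 63, 35, 25, 54, 86, 100, 100, 99, 99, 99, 100, 100, 99, 99]
208 [94, 93, 94, 79, 61, 67, 66, 68, 79, 95, 117, 130, 127, 128, 129, 103, 36, 24, 26, 18, 27, 58, 80, 81, 81, 81, 79, 78, 78, 75, 73, 76]
w4 col 317-318 / 321-323 / 326-28
208 [96, 95, 95, 95, 96, 84, 67, 67, 67, 66, 69, 78, 99, 124, 134, 134, 132, 128, 107, 65, 39, 54, 88, 100, 99, 99, 100, 100, 100, 100, 101, 101]
208 [93, 95, 94, 95, 84, 64, 67, 65, 67, 75, 87, 113, 133, 129, 129, 129, 112, 59, 26, 27, 26, 58, 80, 81, 81, 82, 81, 82, 79, 73, 73, 75]
w1 321 190 [146, 172, 170, 153, 118, 113, 95, 90, 187, 220, 176, 140, 31, 29, 48, 72, 74, 71, 68, 67, 67, 67, 64, 64, 65, 63, 63, 63, 59, 101, 126, 114, 136, 151, 152, 151]
w1 283 215 [146, 147, 138, 109, 91, 106, 92, 99, 184, 226, 208, 131, 43, 59, 67, 66, 65, 64, 64, 65, 60, 60, 58, 57, 54, 65, 159, 213, 185, 123, 120, 141, 141, 143, 142, 142]
w1 246 238 [139, 139, 142, 133, 107, 86, 89, 72, 129, 189, 201, 152, 50, 46, 57, 58, 55, 56, 56, 54, 52, 51, 50, 48, 48, 47, 130, 191, 169, 111, 125, 139, 138, 139, 141, 141]
```

The dark sliver is the cap's side wall, so the cap may still be travelling. I'll keep going in half-millimetre rows until the end stop shows.

>>> {"fn": "carry_out", "kwargs": {"plan": [[[0, 0, 0.5, 0, 0, 0, 0], [0, 0, 0.5, 0, 0, 0, 0]]]}}

```text
time_s: 5.82
ee_pos: [0.5695, 0.0832, 0.0511]
eef_rot: [-3.142, 0.0, 2.824]
force: [0.5, 0.9, -0.4]
grip_width: 0.0005
grip_force: 0.0
```

There's no sliding friction either, so the tips are probably not touching yet. In the wrist view their front edge also sits about 8 px too low for the stated tip length, which would put the real tip some 10–15 mm higher. I'll continue guided by force.

>>> {"fn": "carry_out", "kwargs": {"plan": [[[0, 0, 0.7, 0, 0, 0, 0], [0, 0, 0.7, 0, 0, 0, 0], [0, 0, 0.6, 0, 0, 0, 0]]]}}

```text
time_s: 6.07
ee_pos: [0.5695, 0.0832, 0.049]
eef_rot: [-3.142, -0.0, 2.824]
force: [-0.2, -0.4, -0.0]
grip_width: 0.0008
grip_force: 0.0
```

>>> {"fn": "carry_out", "kwargs": {"plan": [[[0, 0, 0.7, 0, 0, 0, 0], [0, 0, 0.7, 0, 0, 0, 0], [0, 0, 0.6, 0, 0, 0, 0]]]}}

```text
time_s: 6.32
ee_pos: [0.5695, 0.0832, 0.047]
eef_rot: [-3.142, -0.0, 2.824]
force: [0.1, -1.0, 0.1]
grip_width: 0.0004
grip_force: 0.0
```

>>> {"fn": "carry_out", "kwargs": {"plan": [[[0, 0, 0.7, 0, 0, 0, 0], [0, 0, 0.7, 0, 0, 0, 0], [0, 0, 0.6, 0, 0, 0, 0]]]}}

```text
time_s: 6.57
ee_pos: [0.5695, 0.0832, 0.0452]
eef_rot: [3.142, 0.0, 2.824]
force: [-0.5, 0.4, 3.2]
grip_width: 0.0001
grip_force: 1.2
```

```bash
python3 - <<'E'
from h import *
c=snap('wrist','w5');o=telemetry.get_obs();print(o['ee_pos'],o['force'])
g=cv2.cvtColor(c['pixels'],cv2.COLOR_RGB2GRAY)
for a in(312,321): print(g[208:240,a:a+3].mean(1).astype(int).tolist())
d=snap('scene','s5');e=snap('top','t5')
cv2.imwrite('pics/crop6.png',cv2.resize(c['pixels'][170:270,240:400,::-1],(800,500),interpolation=2))
E
```

```text
[0.56952229 0.08320926 0.04514571] [-0.25549357 -0.93037445  2.06495471]
[97, 97, 96, 96, 96, 96, 96, 96, 85, 67, 66, 68, 68, 72, 78, 98, 118, 131, 136, 135, 131, 125, 108, 101, 102, 101, 100, 102, 101, 99, 100, 101]
[97, 95, 95, 97, 95, 93, 94, 81, 63, 67, 67, 68, 71, 83, 105, 125, 129, 129, 132, 127, 96, 61, 80, 80, 79, 81, 80, 81, 78, 72, 76, 73]
```

View pics/crop6.png

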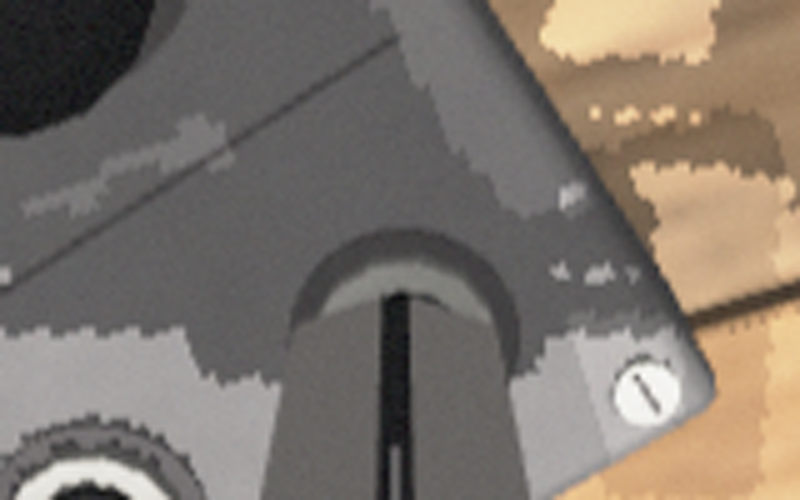

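First contact: 3 N at TCP reading z≈0.0455, with the tips over the cap in the crop. The real tips are therefore about 22 mm above the reported TCP. The cap needs about 9–10 mm more.

>>> {"fn": "carry_out", "kwargs": {"plan": [[[0, 0, 1, 0, 0, 0, 0], [0, 0, 1, 0, 0, 0, 0], [0, 0, 1, 0, 0, 0, 0], [0, 0, 1, 0, 0, 0, 0], [0, 0, 1, 0, 0, 0, 0], [0, 0, 1, 0, 0, 0, 0], [0, 0, 0.5, 0, 0, 0, 0]]]}}

```text
time_s: 7.3
ee_pos: [0.5696, 0.0832, 0.0385]
eef_rot: [3.142, 0.0, 2.824]
force: [-1.2, -0.7, 2.9]
grip_width: 0.0005
grip_force: 1.2
```

>>> {"fn": "carry_out", "kwargs": {"plan": [[[0, 0, 0.5, 0, 0, 0, 0], [0, 0, 0.5, 0, 0, 0, 0], [0, 0, 0.5, 0, 0, 0, 0]]]}}

```text
time_s: 7.55
ee_pos: [0.5695, 0.0832, 0.0371]
eef_rot: [3.142, 0.0, 2.824]
force: [-1.3, -0.6, 2.1]
grip_width: 0.0004
grip_force: 1.2
```

>>> {"fn": "carry_out", "kwargs": {"plan": [[[0, 0, 0.4, 0, 0, 0, 0], [0, 0, 0.3, 0, 0, 0, 0]]]}}

```text
time_s: 7.72
ee_pos: [0.5696, 0.0832, 0.0369]
eef_rot: [3.141, 0.0, 2.824]
force: [-3.9, 0.5, 10.3]
grip_width: 0.0007
grip_force: 5.1
```

Hard stop at z=0.037 and 10 N: the breaker is fully in after about 8.5–9 mm. Next I'll lift 40 mm and move to the start button.

>>> {"fn": "carry_out", "kwargs": {"plan": [[[0, 0, -4, 0, 0, 0, 0], [0, 0, -12, 0, 0, 0, 0], [0, 0, -14, 0, 0, 0, 0], [0, 0, -10, 0, 0, 0, 0], [1.67, -19.5, 0, 0, 0, 0, 0], [1.67, -19.5, 0, 0, 0, 0, 0], [1.67, -19.5, 0, 0, 0, 0, 0], [1.67, -19.5, 0, 0, 0, 0, 0], [1.67, -19.5, 0, 0, 0, 0, 0], [1.67, -19.5, 0, 0, 0, 0, 0], [0, 0, 0, 0, 0, 0, 0], [0, 0, 0, 0, 0, 0, 0], [0, 0, 0, 0, 0, 0, 0]]]}}

```text
time_s: 8.8
ee_pos: [0.5239, -0.0244, 0.0769]
eef_rot: [3.141, 0.001, 2.824]
force: [-0.5, -0.5, 0.1]
grip_width: 0.0009
grip_force: 0.0
```

```bash
python3 - <<'E'
from h import *
c=snap('wrist','w6');o=telemetry.get_obs();print(o['time_s'],o['ee_pos'],o['force'])
t=np.load('pics/w1.npz')
for p in((.5235,-.025,.066),(.57,.0835,.058),(.5835,.0335,.058)):print(proj(c,p).round(1))
cv2.imwrite('pics/crop7.png',cv2.resize(c['pixels'][90:290,220:520,::-1],(800,533),interpolation=2))
E
```

```text
8.85 [ 0.52382716 -0.02417557  0.07674488] [ 0.46100226 -0.1034688  -0.78519222]
[316.5 226.5]
[467.9 235.4]
[409.3 268.5]
```

View pics/crop7.png

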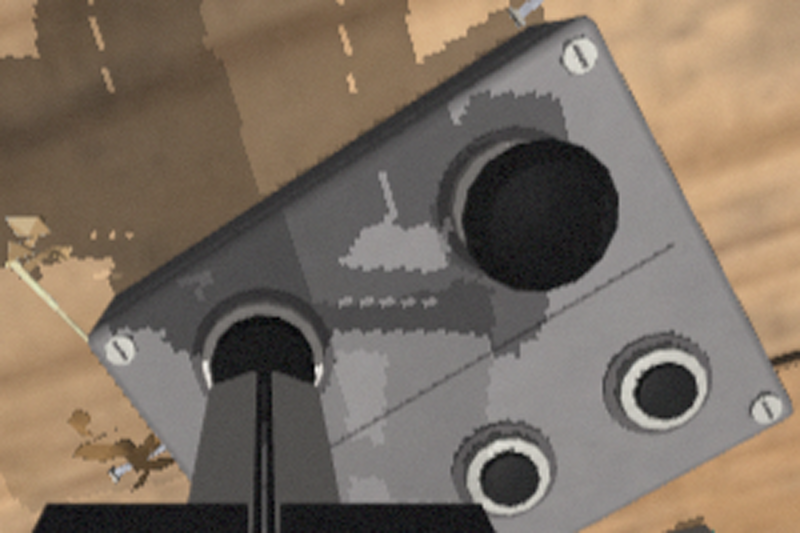

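The pressed breaker (660,390) now looks the same as its neighbour (510,475), with the cap low in its collar. The tips are centred over the start button (265,365). Now pressing start.

>>> {"fn": "carry_out", "kwargs": {"plan": [[[0, 0, 10, 0, 0, 0, 0], [0, 0, 10, 0, 0, 0, 0], [0, 0, 6, 0, 0, 0, 0], [0, 0, 3, 0, 0, 0, 0], [0, 0, 1, 0, 0, 0, 0], [0, 0, 1, 0, 0, 0, 0], [0, 0, 1, 0, 0, 0, 0], [0, 0, 1, 0, 0, 0, 0], [0, 0, 1, 0, 0, 0, 0], [0, 0, 1, 0, 0, 0, 0], [0, 0, 0.5, 0, 0, 0, 0]]]}}

```text
time_s: 9.77
ee_pos: [0.5236, -0.0248, 0.0411]
eef_rot: [3.141, 0.0, 2.824]
force: [-0.1, 1.0, 3.6]
grip_width: 0.0005
grip_force: 1.6
```

>>> {"fn": "carry_out", "kwargs": {"plan": [[[0, 0, 0.7, 0, 0, 0, 0], [0, 0, 0.7, 0, 0, 0, 0], [0, 0, 0.3, 0, 0, 0, 0], [0, 0, 0, 0, 0, 0, 0]]]}}

```text
time_s: 10.1
ee_pos: [0.5236, -0.0248, 0.0393]
eef_rot: [3.141, 0.0, 2.824]
force: [-0.4, 1.2, 4.5]
grip_width: 0.0003
grip_force: 2.2
```

>>> {"fn": "carry_out", "kwargs": {"plan": [[[0, 0, 0.5, 0, 0, 0, 0], [0, 0, 0.3, 0, 0, 0, 0], [0, 0, 0, 0, 0, 0, 0]]]}}

```text
time_s: 10.35
ee_pos: [0.5236, -0.0248, 0.0389]
eef_rot: [3.141, 0.0, 2.824]
force: [-2.0, 0.3, 8.0]
grip_width: 0.0003
grip_force: 4.3
```

Bottomed: 8 N against the 5 N spring. I'll withdraw straight up.

>>> {"fn": "carry_out", "kwargs": {"plan": [[[0, 0, 0.2, 0, 0, 0, 0], [0, 0, 0, 0, 0, 0, 0], [0, 0, -3, 0, 0, 0, 0], [0, 0, -5, 0, 0, 0, 0], [0, 0, -10, 0, 0, 0, 0], [0, 0, -20, 0, 0, 0, 0], [0, 0, -25, 0, 0, 0, 0], [0, 0, -25, 0, 0, 0, 0], [0, 0, -25, 0, 0, 0, 0], [0, 0, -20, 0, 0, 0, 0], [0, 0, -10, 0, 0, 0, 0], [0, 0, 0, 0, 0, 0, 0], [0, 0, 0, 0, 0, 0, 0], [0, 0, 0, 0, 0, 0, 0]]]}}

```text
time_s: 11.52
ee_pos: [0.5228, -0.0248, 0.1798]
eef_rot: [-3.141, -0.002, 2.824]
force: [0.5, -0.0, -0.1]
grip_width: 0.0002
grip_force: 0.0
```

```bash
python3 - <<'E'
from h import *
c=snap('wrist','w7');o=telemetry.get_obs();print(o['time_s'],o['ee_pos'],o['force'])
g=cv2.cvtColor(c['pixels'],cv2.COLOR_RGB2GRAY)
for p in((.57,.0835,.058),(.5835,.0335,.058)):
    x,y=proj(c,p).round().astype(int);print(x,y,g[y-14:y+15,x-1:x+2].mean(1).astype(int).tolist())
print(ctrl.hand_in())
E
```

```text
11.5667 [ 0.52286682 -0.02476483  0.17981142] [ 0.48337139 -0.51438312 -0.31273925]
424 201 [122, 90, 92, 74, 126, 191, 213, 191, 120, 41, 55, 58, 56, 56, 56, 54, 56, 54, 54, 52, 53, 51, 54, 139, 197, 190, 141, 108, 129]
384 226 [89, 104, 91, 85, 169, 220, 187, 85, 37, 57, 64, 61, 61, 59, 59, 57, 56, 54, 53, 51, 51, 58, 152, 212, 185, 120, 123, 144, 143]
the job is handed in; nothing more can be done
None
```

I pressed the tripped breaker to its end stop and it now sits level with its neighbour. I then pressed start fully in and released it, withdrew clear with nothing picked up, and handed the job in at 11.6 s; I didn't check by camera that start came back up.

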